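# Put the hole saws back on their rack in order of size

### The arm

A 6-joint arm with a two-finger parallel gripper is mounted at the origin on the work surface. World frame = base frame: x ahead of the robot, y to its left, z up, the work surface at z = 0. Lengths are in m, angles in rad, forces in N, time in s.
With the tool pointing down it reaches from about 0.325 to 0.875 m from the base axis. Payload 4.4 kg.
Tool frame: the origin (TCP) lies midway between the tips of the shut fingers; the grasp point (between the pads) lies 19 mm behind it; z points along the fingers, y is the line along which they close (so a half turn about z gives the same grasp; the last joint's range is limited). The gripper opens to 85 mm and grips with 20 to 120 N. Pads are 22 mm wide; open, the fingers measure 114 mm over their backs; the gripper's body (76 mm by 85 mm) begins 54 mm behind the grasp point. The pads swing forward as they close: fully open they stand 13 mm farther back than shut.
Start: joints at [-1.337, 0.207, 1.542, -0, 1.393, -0.15], TCP at [0.215, -0.533, 0.231] pointing down, gripper open.
Joint ranges: [-2.73, 2.73], [-0.86, 2.22], [0.23, 2.46], [-1.11, 4.25], [0.08, 2.63], [-2.82, 2.82]. Speed limits (rad/s): [2.79, 2.79, 3.14, 3.14, 3.14, 3.14].

### API

Orientations are given as a unit quaternion [x, y, z, w].
In Python, from workcell import manip, viewer gives the robot as it stands. The module is installed in compiled form; this text tells all that it offers.
- The arm moves only by the shell command python3 -m creep 'ROWS'. ROWS is JSON, a list of rows, each a list of 7 numbers: the shift along the tool's x, y, z each as a share of 200 mm, from -1 to 1, then the turn, a rotation vector about the tool's x, y, z each as a share of pi rad, from -1 to 1, then the gripper command: -1 is shut, 1 is fully open, values between are in proportion. In form: [[dx, dy, dz, rx, ry, rz, grip], ...]. A call has 1 to 12 rows; each row is the pose to reach, as a shift and turn from the pose commanded when the call began, along the tool's axes at that moment, turning the shorter way round; what a row does not reach only later rows make up. A row lasts 1/10 s, in which the tool goes at most 50 mm and 8.59 degrees, less where a joint would pass 70% of its speed; a pose out of reach is approached as far as the arm can. A call with a number of a shift or a turn outside -1 to 1 is refused whole. A call with a gripper value outside its range is refused whole. The fingers move at their own pace and stop on an object; the grip force is fixed at half the most. Time passes only in rows, so rows that repeat a pose let the fingers close. It gives the time, the measured TCP pose, the force, the opening and the grip force at its end, in the units of the state.
- manip.get_obs(): the state, without advancing time (a new reading comes with each control period).
- viewer.grab_frame(name): name is "scene" or "top" or "wrist"; returns the picture (384x512x3 uint8, red, green, blue); there is no depth.
- viewer.calibration(name): a dict with "mtx" (3x3 intrinsics, pixels), "k1" (the pictures are not rectified: a ray, as slopes to the right and down, at radius r is drawn at 1 + k1 r^2 times it, then the intrinsics apply), "position" and "rotation" of the camera in the world. Camera axes: x right, y up, looking along -z (the intrinsics and any distortion apply to the point x, -y, -z); pixel columns grow to the right and rows downward; lengths in m; the calibration is good to about 2 mm. A picture is of the moment at which its call begins: read the wrist's pose just before it. calibration takes no time and is no camera call; for the wrist camera it gives the pose at the moment of the call.
- manip.sign_off(): hands the job in; it is judged then, once.
The state is a dict: "clock": time; "qpos": joint angles; "joint_velocities": joint speeds; "effort": joint torques, N m; "eef_pos": TCP position; "tool_rot": TCP orientation; "contact_force": force on the tool from outside, world axes, zero at the start; "moment": the same for the moment, N m; "width": opening from 0.0 (shut) to 1.0 (fully open); "gripper_force": force on a finger pad.
Only numpy, scipy, OpenCV 4.12 (cv2) and the standard library are available. Lean on these libraries where they do the work, as an engineer would, in place of code of your own. Each camera call takes 0.05 s, during which the arm holds its last target. There are 200 camera calls.

### The job

Put the four hole saws back on the dowel rack, one over each dowel and in order of size along the row: the smallest next to the arbor, the largest at the end with the tin of wax. Lower each one gently, teeth down, until it stands flat on the plank, about centred on its dowel; do not let it drop.

Things in the scene. Friction and masses are not known exactly. Their poses are not given: they have to be found in the camera images.
- saw32_center (a point): The smallest of the four hole saws: a plain steel cup, 32 mm outside diameter, 48 mm tall, standing upright on the bench with its open, toothed end down and its flat closed top (with a dark 16 mm bore) up; wall 2 mm, so 28 mm clear inside, 43 mm deep. This point is its centre, half-way up (24 mm above its teeth); z is its axis, pointing to the closed top. About 80 g.
- saw44_center (a point): The second smallest of the four hole saws: a plain steel cup, 44 mm outside diameter, 48 mm tall, standing upright on the bench with its open, toothed end down and its flat closed top (with a dark 16 mm bore) up; wall 2 mm, so 40 mm clear inside, 43 mm deep. This point is its centre, half-way up (24 mm above its teeth); z is its axis, pointing to the closed top. About 120 g.
- saw54_center (a point): The second largest of the four hole saws: a plain steel cup, 54 mm outside diameter, 48 mm tall, standing upright on the bench with its open, toothed end down and its flat closed top (with a dark 16 mm bore) up; wall 2 mm, so 50 mm clear inside, 43 mm deep. This point is its centre, half-way up (24 mm above its teeth); z is its axis, pointing to the closed top. About 160 g.
- saw65_center (a point): The largest of the four hole saws: a plain steel cup, 65 mm outside diameter, 48 mm tall, standing upright on the bench with its open, toothed end down and its flat closed top (with a dark 16 mm bore) up; wall 2 mm, so 61 mm clear inside, 43 mm deep. This point is its centre, half-way up (24 mm above its teeth); z is its axis, pointing to the closed top. About 210 g.
- dowel1: One of the four equal upright wooden dowels of the rack, 12 mm thick, standing 34 mm above the rack's top, fixed. Origin: centre of its foot, on the top face of the rack's plank (24 mm above the bench); z up. The dowels stand in a straight row 85 mm apart, in the order dowel1, dowel2, dowel3, dowel4. An end dowel; the arbor or the wax tin is beyond it.
- dowel2: One of the four equal upright wooden dowels of the rack, 12 mm thick, standing 34 mm above the rack's top, fixed. Origin: centre of its foot, on the top face of the rack's plank (24 mm above the bench); z up. The dowels stand in a straight row 85 mm apart, in the order dowel1, dowel2, dowel3, dowel4.
- dowel3: One of the four equal upright wooden dowels of the rack, 12 mm thick, standing 34 mm above the rack's top, fixed. Origin: centre of its foot, on the top face of the rack's plank (24 mm above the bench); z up. The dowels stand in a straight row 85 mm apart, in the order dowel1, dowel2, dowel3, dowel4.
- dowel4: One of the four equal upright wooden dowels of the rack, 12 mm thick, standing 34 mm above the rack's top, fixed. Origin: centre of its foot, on the top face of the rack's plank (24 mm above the bench); z up. The dowels stand in a straight row 85 mm apart, in the order dowel1, dowel2, dowel3, dowel4. An end dowel; the arbor or the wax tin is beyond it.
- arbor: The hole-saw arbor: a dark steel hexagon about 30 mm across with a flange, a threaded stub and a thin 6 mm pilot drill pointing up, 70 mm tall in all, fixed upright on one end of the rack, in line with the dowels and 85 mm beyond the end dowel, which may be dowel1 or dowel4. The other end of the rack carries a flat round aluminium tin of cutting wax, 54 mm across and 20 mm high. Origin: centre of its foot on the plank.
- rack: The rack, fixed on the bench: a pine plank 490 mm long, 90 mm wide, top face 24 mm above the bench, carrying the row of dowels along its middle. Origin: centre of its underside, at bench height; y runs along the plank from the dowel4 end to the dowel1 end, x across it, away from the robot.
Not all that is in view belongs to the job. Leave any green look-alike of the part that bears saw54_center alone. What is shaped like the part that bears saw65_center but green is not meant.

How it is judged:
By the outcome, as a careful person would: the job done as asked, in the order asked, and still so for the second after the job is handed in, with the robot touching nothing.
It also fails if it takes over 102 s, if anything falls off the work surface, if the arm or the gripper's body presses on something with over 40 N, if the wrist force passes 120 N, or if a joint passes its speed limit or range.

## Working session

There is one attempt and no reset: what is moved stays moved. The work goes in short steps, Python scripts to look and compute and a shell command to move; the robot and the scene stay as the last step left them, time stands still between calls to the robot, and variables do not carry over. Pictures are saved under pics/ and viewed, at most 14 in all, crops included, and the job is handed in when it is done.

```bash
mkdir -p pics
python3 - <<'E'
from workcell import manip, viewer
import cv2
for n in("scene","top"):
    cv2.imwrite(f"pics/{n}0.png",viewer.grab_frame(n)[:,:,::-1]); c=viewer.calibration(n); print(n,c)
print(manip.get_obs())
E
```

```text
scene {'mtx': array([[467.48795834,   0.        , 250.54513306],
       [  0.        , 467.48795834, 190.18659284],
       [  0.        ,   0.        ,   1.        ]]), 'k1': -6.140786145469029e-05, 'position': array([ 1.06002631, -0.3215252 ,  0.78626904]), 'rotation': array([0.31218939, 0.17420384, 0.44624999, 0.82039732])}
top {'mtx': array([[467.96524099,   0.        , 258.00443705],
       [  0.        , 467.96524099, 190.3949345 ],
       [  0.        ,   0.        ,   1.        ]]), 'k1': -0.009249947311209851, 'position': array([0.31494517, 0.04837772, 1.18150077]), 'rotation': array([-0.06490819,  0.06833262,  0.70809043, -0.69980392])}
{'clock': 0.1, 'qpos': array([-1.33749623e+00,  2.07377609e-01,  1.54280702e+00, -7.23962558e-06,
        1.39352802e+00, -1.50501096e-01]), 'joint_velocities': array([-0.00053149, -0.00156109, -0.0046718 ,  0.0009742 , -0.00018869,
        0.00103337]), 'effort': array([-9.09814062e-04, -3.84091258e+01, -2.92547554e+01, -1.74658603e-04,
        4.81596871e-03,  1.06626746e-05]), 'eef_pos': array([ 0.21513306, -0.53249436,  0.23021951]), 'tool_rot': array([ 9.81642843e-01,  1.90725469e-01, -4.74301553e-05, -1.05894105e-03]), 'contact_force': array([-0.09895703,  0.54237878, -0.42529788]), 'moment': array([ 0.0576587 , -0.03632699,  0.07428654]), 'gripper_force': 0.0, 'width': 0.9961747317195448}
```

View pics/top0.png

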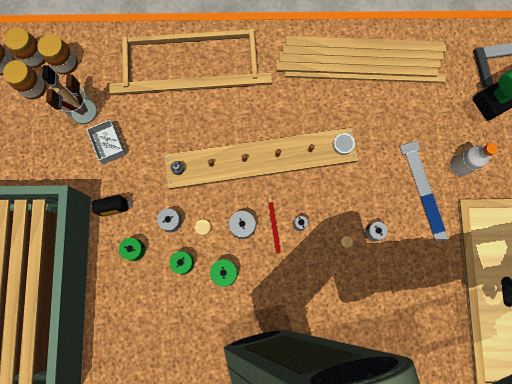

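View pics/scene0.png

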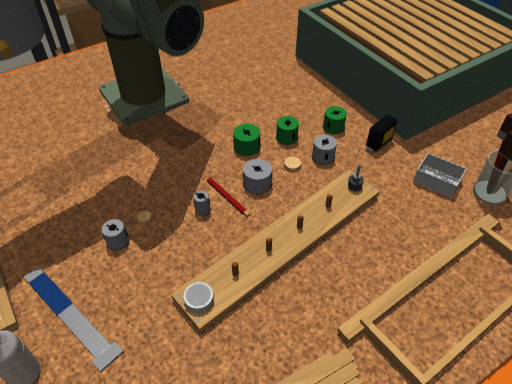

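Top view: the arbor is at the left (+y) end (178,167) and the wax tin at the right (344,143). Dowel tops are near (211,163), (245,158), (278,153) and (311,148). The grey saws are near (168,219), (242,223), (301,222) and (377,231). The green look-alikes are below them and stay put. So dowel1 gets the 32, and then 44, 54, 65 follow.

```bash
cat > h.py <<'E'
import numpy as np, cv2
from scipy.spatial.transform import Rotation as R
from workcell import manip, viewer
def world(c,uv,z):
    K=c["mtx"]; d=np.array([(uv[0]-K[0,2])/K[0,0],(uv[1]-K[1,2])/K[1,1]])
    s=d.copy()
    for _ in range(10): s=d/(1+c["k1"]*(s@s))
    r=R.from_quat(c["rotation"]).apply([s[0],-s[1],-1]); p=c["position"]
    return p+r*(z-p[2])/r[2]
def pix(c,P):
    q=R.from_quat(c["rotation"]).inv().apply(np.atleast_2d(P)-c["position"])
    s=np.c_[q[:,0],-q[:,1]]/-q[:,2:]; s=s*(1+c["k1"]*(s**2).sum(1))[:,None]
    return s*np.diag(c["mtx"])[:2]+c["mtx"][:2,2]
def circ(c,x,y,z,r):
    t=np.linspace(0,2*np.pi,40); return pix(c,np.c_[x+r*np.cos(t),y+r*np.sin(t),0*t+z])
E
python3 - <<'E'
from h import *
c=viewer.calibration("top"); im=cv2.imread("pics/top0.png")
for n,uv in dict(a=(168,219),b=(242,223),s=(301,222),d=(377,231)).items(): print(n,world(c,uv,.048).round(4))
for uv in ((211,163),(245,158),(278,153),(311,148)): print(world(c,uv,.058).round(4))
print("tin",world(c,(344,143),.044))
a=cv2.resize(im[125:255,145:285],None,fx=5.6,fy=4.6*5.6/4.6/1.3,interpolation=2)
x=cv2.resize(im[195:255,145:270],None,fx=6,fy=6,interpolation=2)
y=cv2.resize(im[205:250,280:400],None,fx=6,fy=6,interpolation=2)[:,:750]
y=np.pad(y,((0,0),(0,750-y.shape[1]),(0,0)));cv2.imwrite("pics/c1.png",np.vstack([x[:310],y]))
cv2.imwrite("pics/c2.png",cv2.resize(im[120:195,160:360],None,fx=4,fy=4,interpolation=2))
E
```

```text
a [0.4629 0.2617 0.048 ]
b [0.4511 0.0815 0.048 ]
s [ 0.4518 -0.0622  0.048 ]
d [ 0.4277 -0.2463  0.048 ]
[0.5997 0.1569 0.058 ]
[0.6115 0.0728 0.058 ]
[ 0.6234 -0.0092  0.058 ]
[ 0.6354 -0.0916  0.058 ]
tin [ 0.65156711 -0.17720523  0.044     ]
```

View pics/c1.png

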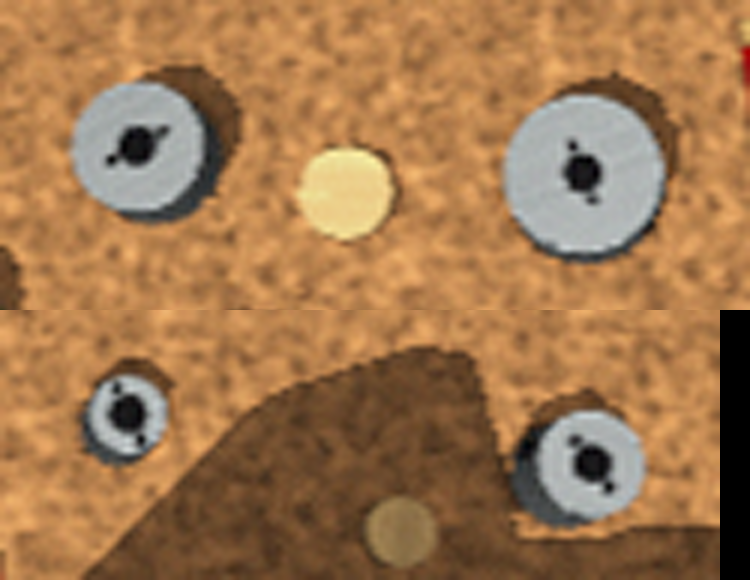

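View pics/c2.png

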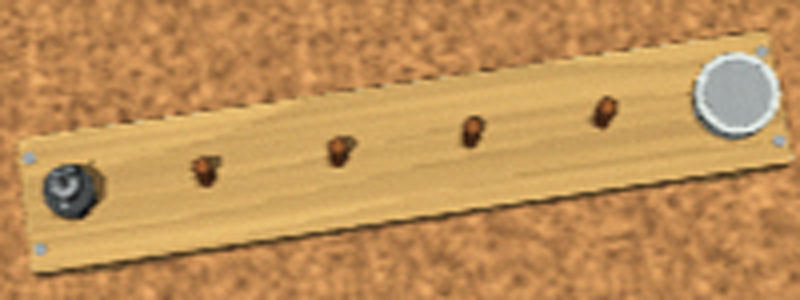

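Crop shows the sizes by diameter: (168,219.5) is about 22 px, so it is the 54. (242.3,224) is 27 px, the 65. (301.5,222) is the 32 and (378.5,230.7) is the 44. The dowels lean slightly up-image, as expected for their height. Next I'll fit the rack as one rigid body and overlay it in both cameras.

```bash
cat > est.py <<'E'
from h import *
from scipy.optimize import least_squares
c=viewer.calibration("top"); f=lambda a,b:(a/4+160-.4,b/4+120-.4)
obs=[(f(20,140),(.045,.245,.024)),(f(768,32),(.045,-.245,.024)),(f(795,160),(-.045,-.245,.024)),(f(737,93),(0,-.2125,.044))]
dw=[f(205,170),f(340,150),f(472,131),f(604,111)]   # blob middles ~ mid height of the dowel
obs+=[(u,(0,.1275-.085*i,.041)) for i,u in enumerate(dw)]
def place(p,m): m=np.array(m); a=p[2]; return np.c_[p[0]+np.cos(a)*m[:,0]-np.sin(a)*m[:,1],p[1]+np.sin(a)*m[:,0]+np.cos(a)*m[:,1],m[:,2]]
M=[o[1] for o in obs]; U=np.array([o[0] for o in obs])
s=least_squares(lambda p:(pix(c,place(p,M))-U).ravel(),[.62,.03,.1]); rack=s.x
D=place(rack,[(0,.1275-.085*i,.024) for i in range(4)])
S={n:world(c,uv,.048) for n,uv in dict(s32=(301.2,222),s44=(378.4,230.4),s54=(167.8,219.2),s65=(242.1,223.8)).items()}
RAD=dict(s32=.016,s44=.022,s54=.027,s65=.0325)
E
python3 - <<'E'
from est import *
print(rack,s.fun.reshape(-1,2).round(1).tolist()); print(D.round(4)); print(S)
for n in("top","scene"):
    c=viewer.calibration(n); k=3; im=cv2.imread(f"pics/{n}0.png"); im=cv2.resize(im,None,fx=k,fy=k,interpolation=2)
    P=[circ(c,*S[m][:2],z,RAD[m]) for m in S for z in(0.048,)]+[circ(c,*d[:2],.058,.006) for d in D]+[circ(c,*d[:2],.024,.006) for d in D]
    P.append(pix(c,place(rack,[(.045,.245,.024),(.045,-.245,.024),(-.045,-.245,.024),(-.045,.245,.024)])))
    P.append(circ(c,*place(rack,[(0,-.2125,.044)])[0],.027))
    for p in P: cv2.polylines(im,[np.int32((p+.5)*k*16)],True,(255,0,255),1,shift=4)
    im=im[110*k:255*k,155*k:395*k] if n=="top" else im[120*k:320*k,90*k:380*k]
    cv2.imwrite(f"pics/o_{n}.png",im[:,:800] if n=="top" else cv2.resize(im,(800,552)))
E
```

```text
[0.6230741  0.03269443 0.13880407] [[-1.0, -0.7], [0.3, -1.1], [0.2, 0.3], [0.4, -0.2], [-0.0, 0.4], [-0.2, 0.5], [0.1, 0.3], [0.3, 0.5]]
[[ 0.6054  0.159   0.024 ]
 [ 0.6172  0.0748  0.024 ]
 [ 0.629  -0.0094  0.024 ]
 [ 0.6407 -0.0936  0.024 ]]
{'s32': array([ 0.45182244, -0.06271631,  0.048     ]), 's44': array([ 0.42907477, -0.24984463,  0.048     ]), 's54': array([0.4624517 , 0.26217622, 0.048     ]), 's65': array([0.44910582, 0.08123062, 0.048     ])}
```

View pics/o_top.png

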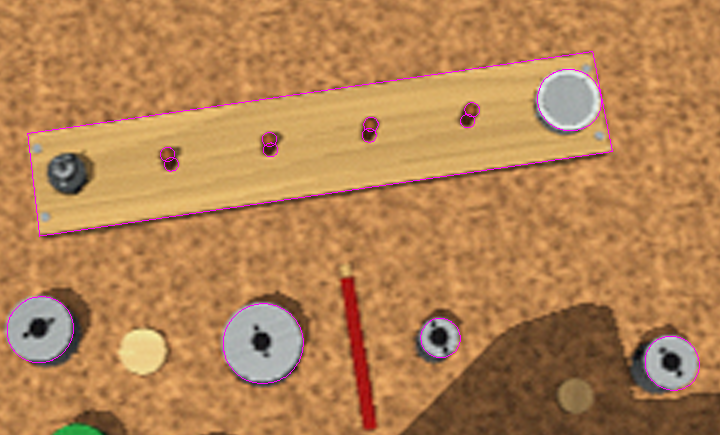

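View pics/o_scene.png

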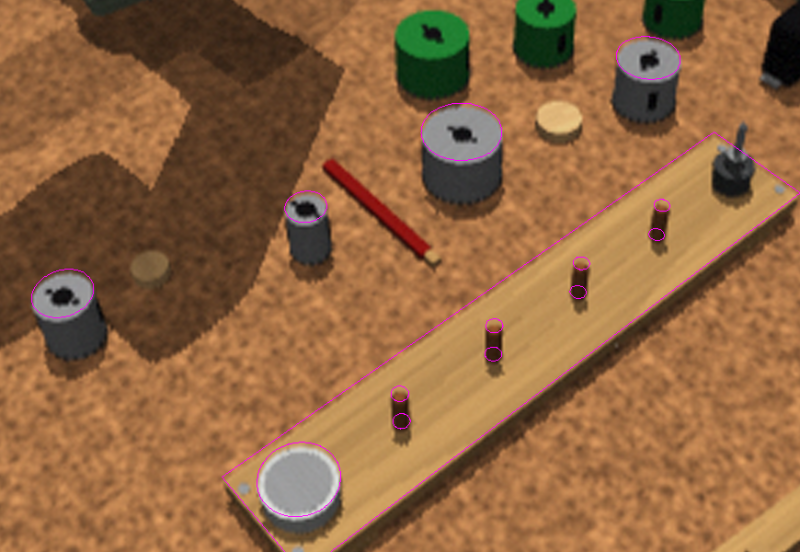

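Model and image agree to about 1 px in both views, which puts dowels and saws within about 2 mm. I'll turn the fingers across the plank (tool yaw 98°) and go over the 32 mm saw first.

```bash
cat >> h.py <<'E'
def plan(x,y,z,yaw=np.pi/2+.1388):
    o=manip.get_obs(); r=R.from_quat(o["tool_rot"]); c,s=np.cos(yaw),np.sin(yaw)
    T=R.from_matrix(np.array([[c,s,0],[s,-c,0],[0,0,-1]]))
    d=r.inv().apply(np.array([x,y,z])-o["eef_pos"])/.2; w=(r.inv()*T).as_rotvec()/np.pi
    print("t",o["clock"].__round__(2),"tcp",o["eef_pos"].round(4),"F",o["contact_force"].round(1),"w",round(o["width"],3),"shift",d.round(3),"turn",w.round(3))
E
python3 - <<'E'
from h import *; plan(.452,-.063,.15)
E
```

```text
t 0.1 tcp [ 0.2151 -0.5325  0.2302] F [-0.1  0.5 -0.4] w 0.996 shift [ 1.977 -1.732  0.405] turn [-0.001 -0.001 -0.422]
```

```bash
R1='[0.99,-0.87,0.1,0,0,-0.4220,1]'; python3 -m creep '[[0.99,-0.87,0.1,0,0,-0.422,1],[0.99,-0.87,0.1,0,0,-0.422,1],[0.99,-0.87,0.1,0,0,-0.422,1],[0.99,-0.87,0.1,0,0,-0.422,1],[0.99,-0.87,0.1,0,0,-0.422,1],[0.99,-0.87,0.1,0,0,-0.422,1],[0.99,-0.87,0.1,0,0,-0.422,1],[0.99,-0.87,0.1,0,0,-0.422,1],[0.99,-0.87,0.1,0,0,-0.422,1],[0.99,-0.87,0.1,0,0,-0.422,1]]'; python3 -c "
from h import *; plan(.452,-.063,.15)"
```

```text
clock: 1.1
eef_pos: [0.3336, -0.2972, 0.2108]
tool_rot: [0.656, 0.754, 0.0, -0.0]
contact_force: [-0.1, 0.1, -0.6]
width: 1.002
gripper_force: 0.0
t 1.1 tcp [ 0.3336 -0.2972  0.2108] F [-0.1  0.1 -0.6] w 1.002 shift [1.078 0.749 0.305] turn [-0. -0.  0.]
```

```bash
python3 -m creep '[[1,0.749,0.3,0,0,0,1],[1,0.749,0.3,0,0,0,1],[1,0.749,0.3,0,0,0,1],[1,0.749,0.3,0,0,0,1],[1,0.749,0.3,0,0,0,1],[1,0.749,0.3,0,0,0,1],[1,0.749,0.3,0,0,0,1]]'
python3 - <<'E'
from h import *
c=viewer.calibration("wrist"); im=viewer.grab_frame("wrist")[:,:,::-1].copy()
from est import S,D,RAD
P=[circ(c,*S[m][:2],.048,RAD[m]) for m in S]+[circ(c,*d[:2],.058,.006) for d in D]+[circ(c,*d[:2],.024,.006) for d in D]
for p in P: cv2.polylines(im,[np.int32(np.clip((p+.5)*16,-1e6,1e6))],True,(255,0,255),1,shift=4)
cv2.imwrite("pics/w1.png",im); print(c); plan(.452,-.063,.15)
E
```

```text
clock: 1.8
eef_pos: [0.4542, -0.0776, 0.1505]
tool_rot: [0.656, 0.755, -0.001, -0.001]
contact_force: [-1.1, 0.4, 0.0]
width: 1.001
gripper_force: 0.0
{'mtx': array([[303.86209966,   0.        , 256.69866621],
       [  0.        , 303.86209966, 193.42922535],
       [  0.        ,   0.        ,   1.        ]]), 'k1': -0.037761244684065866, 'position': array([ 4.43913362e-01, -1.37771205e-04,  2.93321685e-01]), 'rotation': array([-0.15423531, -0.00943132,  0.06985052,  0.98551683])}
t 1.85 tcp [ 0.4542 -0.0789  0.151 ] F [ 0.4 -0.   0.9] w 1.0 shift [0.08  0.    0.005] turn [-0.  0. -0.]
```

View pics/w1.png

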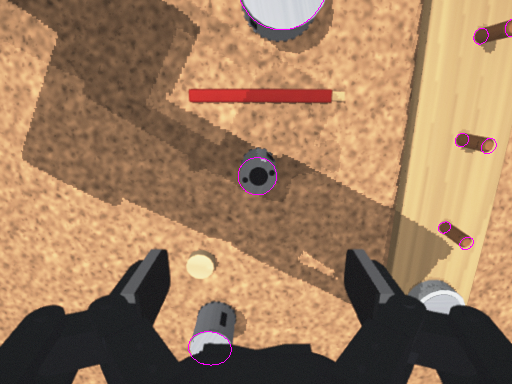

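Wrist overlay agrees to within about 1–2 px: the 32 saw at (258,175) sits on its circle, and the dowel marks sit on the dowels. Next: descend and grasp.

```bash
python3 -m creep '[[0.08,0,0.15,0,0,0,1],[0.08,0,0.35,0,0,0,1],[0.08,0,0.5,0,0,0,1],[0.08,0,0.62,0,0,0,1],[0.08,0,0.695,0,0,0,1],[0.08,0,0.695,0,0,0,1],[0.08,0,0.695,0,0,0,-1],[0.08,0,0.695,0,0,0,-1],[0.08,0,0.695,0,0,0,-1],[0.08,0,0.695,0,0,0,-1],[0.08,0,0.695,0,0,0,-1],[0.08,0,0.695,0,0,0,-1]]'; python3 -m creep '[[0,0,0,0,0,0,-1],[0,0,0,0,0,0,-1],[0,0,0,0,0,0,-1]]';python3 -c "
from h import *; plan(.452,-.063,.14)"
```

```text
clock: 3.05
eef_pos: [0.4533, -0.0636, 0.0136]
tool_rot: [0.656, 0.755, 0.0, 0.001]
contact_force: [-2.1, -1.1, 4.6]
width: 0.365
gripper_force: 59.1
clock: 3.35
eef_pos: [0.4533, -0.0635, 0.0136]
tool_rot: [0.656, 0.755, 0.0, 0.001]
contact_force: [-0.5, 0.3, 4.4]
width: 0.362
gripper_force: 59.1
t 3.35 tcp [ 0.4533 -0.0635  0.0136] F [-0.5  0.3  4.4] w 0.362 shift [ 0.003 -0.005 -0.632] turn [0.001 0.    0.   ]
```

```bash
python3 -m creep '[[0,0,-0.1,0,0,0,-1],[0,0,-0.3,0,0,0,-1],[0,0,-0.5,0,0,0,-1],[0,0,-0.5,0,0,0,-1]]';python3 -c "
from h import *; plan(.6054,.159,.113)"
```

```text
clock: 3.75
eef_pos: [0.4573, -0.0646, 0.1185]
tool_rot: [0.656, 0.755, 0.003, 0.006]
contact_force: [1.9, -0.5, -0.2]
width: 0.363
gripper_force: 59.6
t 3.75 tcp [ 0.4573 -0.0646  0.1185] F [ 1.9 -0.5 -0.2] w 0.363 shift [1.004 0.888 0.032] turn [0.004 0.002 0.   ]
```

```bash
python3 -m creep '[[0.2,0.18,0,0,0,0,-1],[0.4,0.36,0,0,0,0,-1],[0.6,0.54,0,0,0,0,-1],[0.8,0.72,0,0,0,0,-1],[0.95,0.85,0,0,0,0,-1],[1,0.9,0,0,0,0,-1],[1,0.9,0,0,0,0,-1],[1,0.9,0,0,0,0,-1],[1,0.9,0,0,0,0,-1],[1,0.9,0,0,0,0,-1]]';python3 - <<'E'
from h import *
plan(.6054,.159,.0376)
from est import S,D,RAD
c=viewer.calibration("wrist"); im=viewer.grab_frame("wrist")[:,:,::-1].copy()
P=[circ(c,*d[:2],.058,.006) for d in D]+[circ(c,*d[:2],.024,.006) for d in D]
for p in P: cv2.polylines(im,[np.int32(np.clip((p+.5)*16,-1e6,1e6))],True,(255,0,255),1,shift=4)
cv2.imwrite("pics/w2.png",im)
E
```

```text
clock: 4.75
eef_pos: [0.602, 0.1586, 0.112]
tool_rot: [0.657, 0.754, -0.0, -0.0]
contact_force: [-0.1, 0.1, -0.5]
width: 0.365
gripper_force: 59.7
t 4.75 tcp [0.602  0.1586 0.112 ] F [-0.1  0.1 -0.5] w 0.365 shift [-0.     0.017  0.372] turn [-0.     0.    -0.001]
```

View pics/w2.png

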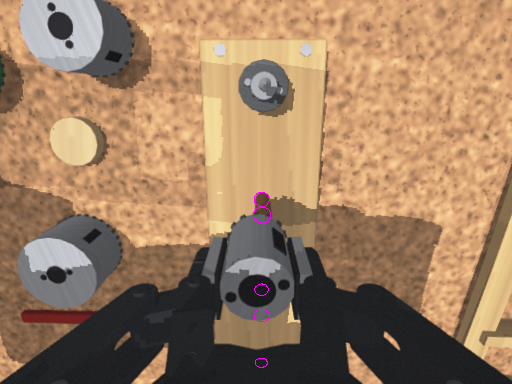

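The held saw's bore is at about (258,290), and dowel1 is visible at (262,205) under its mark. I'll apply the 3.4 mm cross correction, then lower.

```bash
python3 -m creep '[[0,0.017,0,0,0,0,-1],[0,0.017,0.06,0,0,0,-1],[0,0.017,0.14,0,0,0,-1],[0,0.017,0.22,0,0,0,-1],[0,0.017,0.29,0,0,0,-1],[0,0.017,0.33,0,0,0,-1],[0,0.017,0.345,0,0,0,-1],[0,0.017,0.355,0,0,0,-1],[0,0.017,0.36,0,0,0,-1],[0,0.017,0.365,0,0,0,-1],[0,0.017,0.365,0,0,0,-1]]';python3 -c "
from h import *; plan(.6054,.159,.0376)"
```

```text
clock: 5.9
eef_pos: [0.6067, 0.1605, 0.0399]
tool_rot: [0.656, 0.754, 0.0, 0.0]
contact_force: [0.4, 0.5, -0.3]
width: 0.362
gripper_force: 59.7
t 5.9 tcp [0.6067 0.1605 0.0399] F [ 0.4  0.5 -0.3] w 0.362 shift [-0.006 -0.007  0.011] turn [0. 0. 0.]
```

```bash
python3 -m creep '[[-0.006,-0.007,0.005,0,0,0,-1],[-0.006,-0.007,0.008,0,0,0,-1],[-0.006,-0.007,0.011,0,0,0,-1],[-0.006,-0.007,0.014,0,0,0,-1],[-0.006,-0.007,0.014,0,0,0,-1]]'
```

```text
clock: 6.4
eef_pos: [0.605, 0.1589, 0.0377]
tool_rot: [0.656, 0.754, -0.0, -0.0]
contact_force: [-2.6, -0.6, 6.6]
width: 0.36
gripper_force: 60.4
```

Contact came at the expected height (6.6 N). Release and rise.

```bash
python3 -m creep '[[0,0,0,0,0,0,-0.2],[0,0,0,0,0,0,0],[0,0,0,0,0,0,0.3],[0,0,0,0,0,0,1],[0,0,0,0,0,0,1],[0,0,0,0,0,0,1],[0,0,-0.1,0,0,0,1],[0,0,-0.3,0,0,0,1],[0,0,-0.5,0,0,0,1],[0,0,-0.6,0,0,0,1],[0,0,-0.6,0,0,0,1]]'; python3 -c "
from h import *; 
from est import S,D
plan(S['s44'][0],S['s44'][1],.13)"
```

```text
clock: 7.5
eef_pos: [0.6082, 0.1595, 0.1616]
tool_rot: [0.656, 0.754, 0.004, 0.003]
contact_force: [0.8, 0.1, 0.6]
width: 0.999
gripper_force: 0.0
t 7.5 tcp [0.6082 0.1595 0.1616] F [0.8 0.1 0.6] w 0.999 shift [-1.903 -1.172  0.147] turn [0.003 0.    0.   ]
```

```bash
python3 -m creep '[[-0.95,-0.58,0,0,0,0,1],[-0.95,-0.58,0,0,0,0,1],[-0.95,-0.58,0,0,0,0,1],[-0.95,-0.58,0,0,0,0,1],[-0.95,-0.58,0,0,0,0,1]]' >/dev/null; python3 -m creep '[[-0.95,-0.58,0.1,0,0,0,1],[-0.95,-0.58,0.1,0,0,0,1],[-0.95,-0.58,0.1,0,0,0,1],[-0.95,-0.58,0.1,0,0,0,1],[-0.95,-0.58,0.1,0,0,0,1],[-0.95,-0.58,0.1,0,0,0,1],[-0.95,-0.58,0.1,0,0,0,1],[-0.95,-0.58,0.1,0,0,0,1],[-0.95,-0.58,0.1,0,0,0,1]]'
python3 - <<'E'
from h import *
from est import S,D,RAD
plan(S['s44'][0],S['s44'][1],.012)
c=viewer.calibration("wrist"); im=viewer.grab_frame("wrist")[:,:,::-1].copy()
P=[circ(c,*S[m][:2],z,RAD[m]) for m in S for z in (0,.048)]
for p in P: cv2.polylines(im,[np.int32(np.clip((p+.5)*16,-1e6,1e6))],True,(255,0,255),1,shift=4)
cv2.imwrite("pics/w3.png",im)
E
```

```text
clock: 8.9
eef_pos: [0.4281, -0.2481, 0.1362]
tool_rot: [0.656, 0.755, 0.0, -0.0]
contact_force: [-0.2, 0.8, -0.1]
width: 1.0
gripper_force: 0.0
t 8.9 tcp [ 0.4281 -0.2481  0.1362] F [-0.2  0.8 -0.1] w 1.0 shift [-0.01   0.004  0.621] turn [-0.    -0.     0.001]
```

View pics/w3.png

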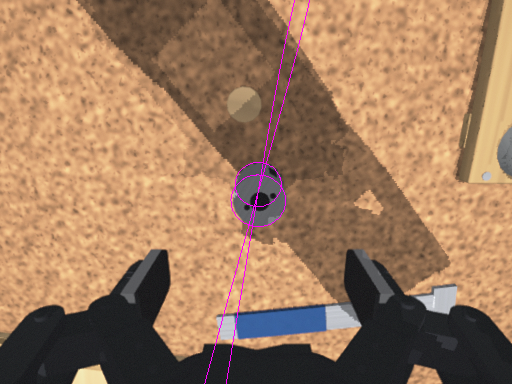

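The 44 saw (bore at (260,201)) lies on its mark. Descend and grasp.

```bash
python3 -m creep '[[-0.008,0.004,0.15,0,0,0,1],[-0.008,0.004,0.35,0,0,0,1],[-0.008,0.004,0.5,0,0,0,1],[-0.008,0.004,0.58,0,0,0,1],[-0.008,0.004,0.62,0,0,0,1],[-0.008,0.004,0.62,0,0,0,1],[-0.008,0.004,0.62,0,0,0,-1],[-0.008,0.004,0.62,0,0,0,-1],[-0.008,0.004,0.62,0,0,0,-1],[-0.008,0.004,0.62,0,0,0,-1],[-0.008,0.004,0.62,0,0,0,-1],[-0.008,0.004,0.62,0,0,0,-1]]'; python3 -m creep '[[0,0,-0.1,0,0,0,-1],[0,0,-0.3,0,0,0,-1],[0,0,-0.5,0,0,0,-1],[0,0,-0.5,0,0,0,-1],[0,0,-0.5,0,0,0,-1],[0,0,-0.5,0,0,0,-1]]';python3 -c "
from h import *
from est import D
plan(*D[1][:2],.112)"
```

```text
clock: 10.15
eef_pos: [0.4299, -0.2517, 0.0141]
tool_rot: [0.656, 0.754, 0.0, 0.001]
contact_force: [-0.3, 0.6, 6.0]
width: 0.498
gripper_force: 60.5
clock: 10.75
eef_pos: [0.4276, -0.25, 0.1112]
tool_rot: [0.656, 0.754, -0.0, -0.001]
contact_force: [-0.5, 0.1, -2.5]
width: 0.5
gripper_force: 61.2
t 10.75 tcp [ 0.4276 -0.25    0.1112] F [-0.5  0.1 -2.5] w 0.5 shift [ 1.477  1.163 -0.003] turn [-0.001 -0.001 -0.   ]
```

```bash
python3 -m creep '[[0.2,0.16,0,0,0,0,-1],[0.4,0.32,0,0,0,0,-1],[0.6,0.48,0,0,0,0,-1],[0.74,0.58,0,0,0,0,-1]]' >/dev/null; python3 -m creep '[[0.2,0.16,0,0,0,0,-1],[0.4,0.32,0,0,0,0,-1],[0.6,0.48,0,0,0,0,-1],[0.7,0.56,0,0,0,0,-1],[0.74,0.58,0,0,0,0,-1],[0.74,0.58,0,0,0,0,-1],[0.74,0.58,0,0,0,0,-1],[0.74,0.58,0,0,0,0,-1]]';python3 -c "
from h import *
from est import D
plan(*D[1][:2],.0381)"
```

```text
clock: 11.95
eef_pos: [0.6165, 0.0728, 0.1117]
tool_rot: [0.657, 0.754, -0.001, -0.001]
contact_force: [-0.1, 0.2, -1.1]
width: 0.501
gripper_force: 61.4
t 11.95 tcp [0.6165 0.0728 0.1117] F [-0.1  0.2 -1.1] w 0.501 shift [0.009 0.005 0.368] turn [-0.001  0.    -0.001]
```

```bash
python3 -m creep '[[0.007,0.003,0,0,0,0,-1],[0.007,0.003,0.06,0,0,0,-1],[0.007,0.003,0.14,0,0,0,-1],[0.007,0.003,0.22,0,0,0,-1],[0.007,0.003,0.29,0,0,0,-1],[0.007,0.003,0.33,0,0,0,-1],[0.007,0.003,0.345,0,0,0,-1],[0.007,0.003,0.352,0,0,0,-1],[0.007,0.003,0.358,0,0,0,-1],[0.007,0.003,0.358,0,0,0,-1],[0.007,0.003,0.358,0,0,0,-1]]';python3 -c "
from h import *
from est import D
plan(*D[1][:2],.0381)"
```

```text
clock: 13.05
eef_pos: [0.6186, 0.0759, 0.0416]
tool_rot: [0.656, 0.754, 0.0, 0.001]
contact_force: [0.7, 0.0, -1.7]
width: 0.499
gripper_force: 61.4
t 13.05 tcp [0.6186 0.0759 0.0416] F [ 0.7  0.  -1.7] w 0.499 shift [-0.004 -0.008  0.018] turn [0. 0. 0.]
```

```bash
python3 -m creep '[[-0.004,-0.007,0.006,0,0,0,-1],[-0.004,-0.007,0.01,0,0,0,-1],[-0.004,-0.007,0.014,0,0,0,-1],[-0.004,-0.007,0.018,0,0,0,-1],[-0.004,-0.007,0.02,0,0,0,-1],[-0.004,-0.007,0.02,0,0,0,-1]]'
```

```text
clock: 13.65
eef_pos: [0.6167, 0.0748, 0.0381]
tool_rot: [0.656, 0.754, -0.0, -0.0]
contact_force: [-2.7, 0.0, 6.0]
width: 0.502
gripper_force: 62.2
```

```bash
python3 -m creep '[[0,0,0,0,0,0,0.1],[0,0,0,0,0,0,0.3],[0,0,0,0,0,0,1],[0,0,0,0,0,0,1],[0,0,0,0,0,0,1],[0,0,-0.1,0,0,0,1],[0,0,-0.3,0,0,0,1],[0,0,-0.5,0,0,0,1],[0,0,-0.6,0,0,0,1],[0,0,-0.6,0,0,0,1]]'; python3 -c "
from h import *; 
from est import S,D
plan(S['s54'][0],S['s54'][1],.136)"
```

```text
clock: 14.65
eef_pos: [0.62, 0.0748, 0.1619]
tool_rot: [0.656, 0.754, 0.003, 0.004]
contact_force: [1.2, -0.8, 0.3]
width: 1.001
gripper_force: 0.0
t 14.65 tcp [0.62   0.0748 0.1619] F [ 1.2 -0.8  0.3] w 1.001 shift [ 1.037 -0.652  0.122] turn [0.003 0.    0.   ]
```

```bash
python3 -m creep '[[1,-0.635,0,0,0,0,1],[1,-0.635,0,0,0,0,1],[1,-0.635,0,0,0,0,1],[1,-0.635,0.1,0,0,0,1],[1,-0.635,0.1,0,0,0,1],[1,-0.635,0.1,0,0,0,1],[1,-0.635,0.1,0,0,0,1],[1,-0.635,0.1,0,0,0,1],[1,-0.635,0.1,0,0,0,1],[1,-0.635,0.1,0,0,0,1]]'
python3 - <<'E'
from h import *
from est import S,D,RAD
plan(S['s54'][0],S['s54'][1],.010)
c=viewer.calibration("wrist"); im=viewer.grab_frame("wrist")[:,:,::-1].copy()
P=[circ(c,*S[m][:2],z,RAD[m]) for m in ('s54','s65') for z in (0,.048)]+[circ(c,*D[i][:2],.072,r) for i,r in((0,.016),(1,.022))]
for p in P: cv2.polylines(im,[np.int32(np.clip((p+.5)*16,-1e6,1e6))],True,(255,0,255),1,shift=4)
cv2.imwrite("pics/w4.png",im)
E
```

```text
clock: 15.65
eef_pos: [0.4644, 0.2545, 0.1371]
tool_rot: [0.657, 0.754, 0.0, 0.0]
contact_force: [-0.5, -0.6, -1.1]
width: 0.998
gripper_force: 0.0
t 15.65 tcp [0.4644 0.2545 0.1371] F [-0.5 -0.6 -1.1] w 0.998 shift [ 0.04  -0.005  0.635] turn [ 0.     0.    -0.001]
```

View pics/w4.png

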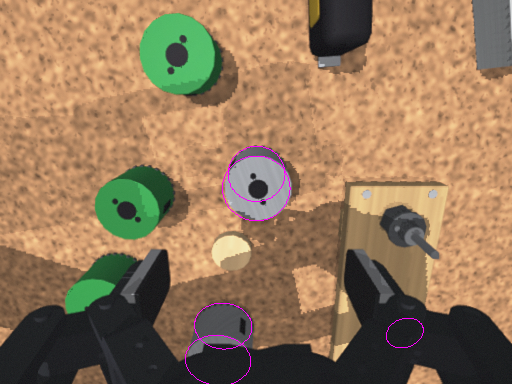

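The 54 saw (257,188) sits on its mark. The green look-alike at (127,207) is about 23 mm clear of the open left finger, and the rack edge is about 25 mm clear on the right. Descend.

```bash
python3 -m creep '[[0.04,-0.005,0.1,0,0,0,1],[0.04,-0.005,0.3,0,0,0,1],[0.04,-0.005,0.48,0,0,0,1],[0.04,-0.005,0.58,0,0,0,1],[0.04,-0.005,0.63,0,0,0,1],[0.04,-0.005,0.63,0,0,0,1],[0.04,-0.005,0.63,0,0,0,-1],[0.04,-0.005,0.63,0,0,0,-1],[0.04,-0.005,0.63,0,0,0,-1],[0.04,-0.005,0.63,0,0,0,-1],[0.04,-0.005,0.63,0,0,0,-1],[0.04,-0.005,0.63,0,0,0,-1]]'; python3 -m creep '[[0,0,-0.1,0,0,0,-1],[0,0,-0.3,0,0,0,-1],[0,0,-0.5,0,0,0,-1],[0,0,-0.5,0,0,0,-1],[0,0,-0.5,0,0,0,-1],[0,0,-0.5,0,0,0,-1]]';python3 -c "
from h import *
from est import D
plan(*D[2][:2],.112)"
```

```text
clock: 16.9
eef_pos: [0.463, 0.2637, 0.013]
tool_rot: [0.656, 0.754, 0.002, 0.001]
contact_force: [-1.3, -2.2, 7.0]
width: 0.612
gripper_force: 62.6
clock: 17.5
eef_pos: [0.4597, 0.2626, 0.1094]
tool_rot: [0.656, 0.754, -0.001, -0.001]
contact_force: [-0.5, -0.6, -1.9]
width: 0.61
gripper_force: 63.2
t 17.5 tcp [0.4597 0.2626 0.1094] F [-0.5 -0.6 -1.9] w 0.61 shift [-1.464  0.65  -0.014] turn [-0.001  0.    -0.   ]
```

```bash
python3 -m creep '[[-0.2,0,-0.05,0,0,0,-1],[-0.4,0.1,-0.05,0,0,0,-1],[-0.6,0.2,-0.05,0,0,0,-1],[-0.8,0.35,-0.05,0,0,0,-1]]' >/dev/null; python3 -m creep '[[-0.2,0.1,0,0,0,0,-1],[-0.4,0.2,0,0,0,0,-1],[-0.55,0.28,0,0,0,0,-1],[-0.63,0.3,0,0,0,0,-1],[-0.66,0.3,0,0,0,0,-1],[-0.66,0.3,0,0,0,0,-1],[-0.66,0.3,0,0,0,0,-1],[-0.66,0.3,0,0,0,0,-1]]';python3 -c "
from h import *
from est import D
plan(*D[2][:2],.037)"
```

```text
clock: 18.7
eef_pos: [0.6294, -0.0064, 0.1206]
tool_rot: [0.656, 0.755, -0.0, -0.001]
contact_force: [0.4, 0.4, -1.9]
width: 0.612
gripper_force: 63.2
t 18.7 tcp [ 0.6294 -0.0064  0.1206] F [ 0.4  0.4 -1.9] w 0.612 shift [-0.015 -0.004  0.418] turn [-0.    -0.     0.001]
```

```bash
python3 -m creep '[[-0.018,-0.006,0.03,0,0,0,-1],[-0.018,-0.006,0.1,0,0,0,-1],[-0.018,-0.006,0.18,0,0,0,-1],[-0.018,-0.006,0.26,0,0,0,-1],[-0.018,-0.006,0.33,0,0,0,-1],[-0.018,-0.006,0.37,0,0,0,-1],[-0.018,-0.006,0.39,0,0,0,-1],[-0.018,-0.006,0.4,0,0,0,-1],[-0.018,-0.006,0.4,0,0,0,-1],[-0.018,-0.006,0.4,0,0,0,-1]]';python3 -c "
from h import *
from est import D
plan(*D[2][:2],.037)"
```

```text
clock: 19.7
eef_pos: [0.6304, -0.0119, 0.0417]
tool_rot: [0.656, 0.754, 0.0, 0.001]
contact_force: [-0.9, -0.5, -0.9]
width: 0.615
gripper_force: 63.2
t 19.7 tcp [ 0.6304 -0.0119  0.0417] F [-0.9 -0.5 -0.9] w 0.615 shift [ 0.014 -0.005  0.024] turn [ 0.  0. -0.]
```

```bash
python3 -m creep '[[0.013,-0.004,0.006,0,0,0,-1],[0.013,-0.004,0.012,0,0,0,-1],[0.013,-0.004,0.016,0,0,0,-1],[0.013,-0.004,0.02,0,0,0,-1],[0.013,-0.004,0.023,0,0,0,-1],[0.013,-0.004,0.025,0,0,0,-1],[0.013,-0.004,0.025,0,0,0,-1]]'
```

```text
clock: 20.4
eef_pos: [0.6285, -0.0093, 0.0371]
tool_rot: [0.656, 0.754, -0.0, -0.0]
contact_force: [-3.1, 0.1, 5.9]
width: 0.609
gripper_force: 64.0
```

```bash
python3 -m creep '[[0,0,0,0,0,0,0.3],[0,0,0,0,0,0,0.5],[0,0,0,0,0,0,1],[0,0,0,0,0,0,1],[0,0,0,0,0,0,1],[0,0,-0.1,0,0,0,1],[0,0,-0.3,0,0,0,1],[0,0,-0.5,0,0,0,1],[0,0,-0.6,0,0,0,1],[0,0,-0.6,0,0,0,1]]'; python3 -c "
from h import *; 
from est import S,D
plan(S['s65'][0],S['s65'][1],.136)"
```

```text
clock: 21.4
eef_pos: [0.6318, -0.0098, 0.1609]
tool_rot: [0.656, 0.754, 0.003, 0.004]
contact_force: [-0.3, -0.4, 0.8]
width: 0.999
gripper_force: 0.0
t 21.4 tcp [ 0.6318 -0.0098  0.1609] F [-0.3 -0.4  0.8] w 0.999 shift [ 0.578 -0.843  0.115] turn [0.003 0.001 0.   ]
```

```bash
python3 -m creep '[[0.578,-0.825,0,0,0,0,1],[0.578,-0.825,0,0,0,0,1],[0.578,-0.825,0,0,0,0,1],[0.578,-0.825,0.1,0,0,0,1],[0.578,-0.825,0.1,0,0,0,1],[0.578,-0.825,0.1,0,0,0,1],[0.578,-0.825,0.1,0,0,0,1],[0.578,-0.825,0.1,0,0,0,1],[0.578,-0.825,0.1,0,0,0,1],[0.578,-0.825,0.1,0,0,0,1]]'
python3 - <<'E'
from h import *
from est import S,D,RAD
plan(S['s65'][0],S['s65'][1],.010)
c=viewer.calibration("wrist"); im=viewer.grab_frame("wrist")[:,:,::-1].copy()
P=[circ(c,*S[m][:2],z,RAD[m]) for m in ('s65',) for z in (0,.048)]+[circ(c,*D[i][:2],.072,r) for i,r in((0,.016),(1,.022),(2,.027))]
for p in P: cv2.polylines(im,[np.int32(np.clip((p+.5)*16,-1e6,1e6))],True,(255,0,255),1,shift=4)
cv2.imwrite("pics/w5.png",im)
E
```

```text
clock: 22.4
eef_pos: [0.4503, 0.0819, 0.1363]
tool_rot: [0.657, 0.754, 0.0, 0.0]
contact_force: [0.1, -0.9, 0.1]
width: 1.0
gripper_force: 0.0
t 22.4 tcp [0.4503 0.0819 0.1363] F [ 0.1 -0.9  0.1] w 1.0 shift [-0.002 -0.007  0.632] turn [ 0.  0. -0.]
```

View pics/w5.png

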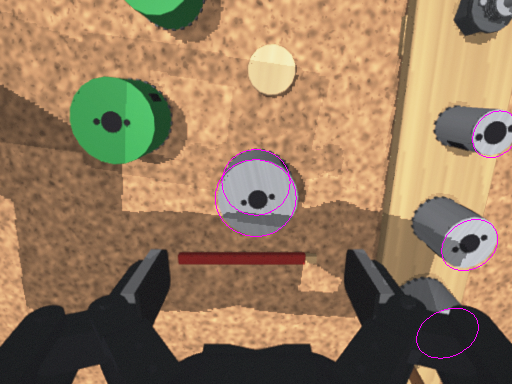

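The 65 saw (257,198) is on its mark, and the placed 32 and 44 sit on their predicted circles. Descend.

```bash
python3 -m creep '[[-0.002,-0.008,0.05,0,0,0,1],[-0.002,-0.008,0.2,0,0,0,1],[-0.002,-0.008,0.4,0,0,0,1],[-0.002,-0.008,0.55,0,0,0,1],[-0.002,-0.008,0.63,0,0,0,1],[-0.002,-0.008,0.635,0,0,0,1],[-0.002,-0.008,0.635,0,0,0,-1],[-0.002,-0.008,0.635,0,0,0,-1],[-0.002,-0.008,0.635,0,0,0,-1],[-0.002,-0.008,0.635,0,0,0,-1],[-0.002,-0.008,0.635,0,0,0,-1],[-0.002,-0.008,0.635,0,0,0,-1]]'; python3 -m creep '[[0,0,-0.1,0,0,0,-1],[0,0,-0.3,0,0,0,-1],[0,0,-0.5,0,0,0,-1],[0,0,-0.55,0,0,0,-1],[0,0,-0.55,0,0,0,-1],[0,0,-0.55,0,0,0,-1]]';python3 -c "
from h import *
from est import D
plan(*D[3][:2],.12)"
```

```text
clock: 23.65
eef_pos: [0.4493, 0.0817, 0.0104]
tool_rot: [0.656, 0.754, 0.001, 0.001]
contact_force: [-0.8, -0.3, 6.2]
width: 0.75
gripper_force: 66.9
clock: 24.25
eef_pos: [0.446, 0.0817, 0.1174]
tool_rot: [0.656, 0.754, -0.001, -0.001]
contact_force: [0.3, 0.6, -2.5]
width: 0.757
gripper_force: 67.4
t 24.25 tcp [0.446  0.0817 0.1174] F [ 0.3  0.6 -2.5] w 0.757 shift [-1.003  0.843 -0.016] turn [-0.001 -0.    -0.   ]
```

```bash
python3 -m creep '[[-0.2,0.15,0,0,0,0,-1],[-0.4,0.3,0,0,0,0,-1],[-0.6,0.46,0,0,0,0,-1],[-0.8,0.62,0,0,0,0,-1],[-0.95,0.76,0,0,0,0,-1],[-1,0.82,0,0,0,0,-1],[-1,0.83,0,0,0,0,-1],[-1,0.83,0,0,0,0,-1],[-1,0.83,0,0,0,0,-1],[-1,0.83,0,0,0,0,-1]]';python3 -c "
from h import *
from est import D
plan(*D[3][:2],.0344)"
```

```text
clock: 25.25
eef_pos: [0.6382, -0.0921, 0.1181]
tool_rot: [0.656, 0.755, -0.0, -0.001]
contact_force: [0.5, -0.5, -2.2]
width: 0.749
gripper_force: 67.3
t 25.25 tcp [ 0.6382 -0.0921  0.1181] F [ 0.5 -0.5 -2.2] w 0.749 shift [-0.009  0.012  0.418] turn [-0.001 -0.     0.   ]
```

```bash
python3 -m creep '[[-0.009,0.008,0.03,0,0,0,-1],[-0.009,0.008,0.1,0,0,0,-1],[-0.009,0.008,0.18,0,0,0,-1],[-0.009,0.008,0.26,0,0,0,-1],[-0.009,0.008,0.33,0,0,0,-1],[-0.009,0.008,0.37,0,0,0,-1],[-0.009,0.008,0.39,0,0,0,-1],[-0.009,0.008,0.4,0,0,0,-1],[-0.009,0.008,0.4,0,0,0,-1],[-0.009,0.008,0.4,0,0,0,-1]]';python3 -c "
from h import *
from est import D
plan(*D[3][:2],.0344)"
```

```text
clock: 26.25
eef_pos: [0.6422, -0.0952, 0.0397]
tool_rot: [0.656, 0.754, 0.0, 0.001]
contact_force: [0.4, 1.2, -2.3]
width: 0.752
gripper_force: 67.3
t 26.25 tcp [ 0.6422 -0.0952  0.0397] F [ 0.4  1.2 -2.3] w 0.752 shift [ 0.009 -0.006  0.027] turn [ 0.  0. -0.]
```

```bash
python3 -m creep '[[0.008,-0.005,0.006,0,0,0,-1],[0.008,-0.005,0.012,0,0,0,-1],[0.008,-0.005,0.017,0,0,0,-1],[0.008,-0.005,0.021,0,0,0,-1],[0.008,-0.005,0.025,0,0,0,-1],[0.008,-0.005,0.028,0,0,0,-1],[0.008,-0.005,0.028,0,0,0,-1]]'
```

```text
clock: 26.95
eef_pos: [0.6402, -0.0935, 0.0345]
tool_rot: [0.656, 0.754, -0.0, -0.0]
contact_force: [-4.4, -0.2, 4.8]
width: 0.748
gripper_force: 68.1
```

Seated. Release, rise, back away and check with the fixed cameras.

```bash
python3 -m creep '[[0,0,0,0,0,0,0.6],[0,0,0,0,0,0,1],[0,0,0,0,0,0,1],[0,0,0,0,0,0,1],[0,0,0,0,0,0,1],[0,0,-0.1,0,0,0,1],[0,0,-0.3,0,0,0,1],[0,0,-0.5,0,0,0,1],[0,0,-0.7,0,0,0,1],[0,0,-0.7,0,0,0,1]]'; python3 -m creep '[[-0.9,-0.9,0,0,0,0,1],[-0.9,-0.9,0,0,0,0,1],[-0.9,-0.9,0,0,0,0,1],[-0.9,-0.9,0,0,0,0,1],[-0.9,-0.9,0,0,0,0,1],[-0.9,-0.9,0,0,0,0,1],[-0.9,-0.9,0,0,0,0,1]]'
python3 - <<'E'
from est import *
out=[]
for n in("top","scene"):
    c=viewer.calibration(n); k=4 if n=="top" else 3; im=viewer.grab_frame(n)[:,:,::-1]; im=cv2.resize(im,None,fx=k,fy=k,interpolation=2)
    P=[circ(c,*d[:2],.072,r) for d,r in zip(D,RAD.values())]
    for p in P: cv2.polylines(im,[np.int32((p+.5)*k*16)],True,(255,0,255),1,shift=4)
    im=im[120*k:195*k,160*k:360*k] if n=="top" else im[150*k:320*k,160*k:400*k]
    out.append(im[:,:800] if n=="top" else cv2.resize(im,(400,283)))
out[1]=np.pad(out[1],((0,0),(0,400),(0,0))); cv2.imwrite("pics/fin.png",np.vstack(out))
E
```

```text
clock: 27.95
eef_pos: [0.6452, -0.0949, 0.1818]
tool_rot: [0.656, 0.754, 0.003, 0.007]
contact_force: [1.2, -0.9, 0.3]
width: 1.002
gripper_force: 0.0
clock: 28.65
eef_pos: [0.4859, -0.2977, 0.1728]
tool_rot: [0.658, 0.753, 0.0, -0.0]
contact_force: [0.2, 0.5, -0.4]
width: 1.0
gripper_force: 0.0
```

View pics/fin.png

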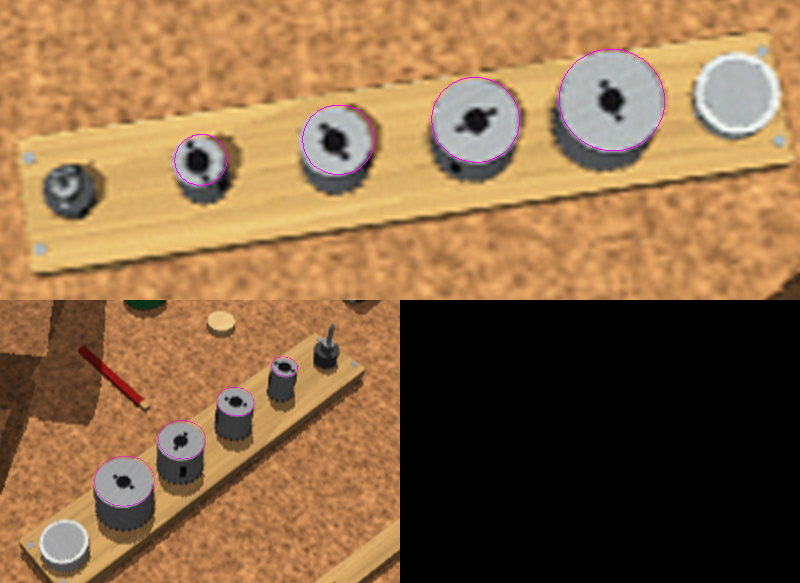

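All four saws stand flat on their marks (bores at about (200,160), (335,140), (477,120), (610,100)), smallest next to the arbor and largest next to the tin. The arm is clear, so I'm handing in.

```bash
python3 -m creep '[[0,0,0,0,0,0,1],[0,0,0,0,0,0,1],[0,0,0,0,0,0,1]]' | head -1; python3 -c "
from workcell import manip; print(manip.sign_off())"
```

```text
clock: 29.05
the job is handed in; nothing more can be done
None
```

All four hole saws are on the rack, in order 32, 44, 54, 65 mm from the arbor to the wax tin, each lowered onto the plank and centred on its dowel to about 2 mm by the final camera check; the job was handed in at 29 s and no verdict was shown.

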